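Push a moisture tin into the cooling box through its flap

ROBOT

A 7-joint arm with a two-finger parallel gripper is mounted at the origin on a cart in front of the work surface, level with it; the furniture and walls round the work are solid. World frame = base frame: x ahead of the robot, y to its left, z up, the work surface at z = 0. Lengths are in mm, angles in rad, forces in N, time in s.
With the tool pointing down it reaches from about 425 to 925 mm from the base axis. Payload 6.8 kg.
Tool frame: the origin (TCP) lies midway between the tips of the shut fingers; the grasp point (between the pads) lies 19 mm behind it (bot.tcp_to_grasp is the distance from the TCP to the grasp point, in mm); z points along the fingers, x is the direction in which the jaws open and shut, and the axes are right-handed (so a half turn about z gives the same grasp; the last joint's range is limited). The gripper opens to 88 mm and grips with 3 to 60 N. Pads are 20 mm wide; open, the fingers measure 115 mm over their backs; the gripper's body (75 mm by 178 mm) begins 61 mm behind the grasp point.
Start: joints at [1.025, 0.477, 0.022, 1.555, -0.011, 1.109, -0.083], TCP at [286.176, -611.352, 222.664] pointing down, gripper open.
Joint ranges: [-2.96, 2.96], [-0.34, 2.1], [-1.41, 1.46], [0.24, 2.44], [-1.37, 4.51], [0.17, 1.92], [-2.96, 2.96]. Speed limits (rad/s): [2.39, 2.39, 3.14, 3.14, 3.14, 3.14, 3.14].

INTERFACE

Orientations are given as a rotation vector (axis times angle).
In Python, from cell import bot gives the robot as it stands. The module is installed in compiled form; this text tells all that it offers.
- The arm moves only by the tool step_arm, never from a script. Its argument "deltas" is a list of rows, each a list of 6 numbers: the shift along the tool's x, y, z in cm, then the turn, a rotation vector about the tool's x, y, z in rad. A call has exactly 8 rows; each row is the pose to reach, as a shift and turn from the pose commanded when the call began, along the tool's axes at that moment; what a row does not reach only later rows make up. A row lasts 1/12 s, in which the tool goes at most 41.7 mm and 7.16 degrees, less where a joint would pass 70% of its speed; a pose out of reach is approached as far as the arm can. A call with a gripper value outside its range is refused whole. "gripper" is the finger opening in cm, from 0 to 8.78, set as the call begins (left out, the last holds). The fingers move at their own pace and stop on an object; the grip force is fixed at half the most. Time passes only in rows, so rows that repeat a pose let the fingers close, or fill a call up. It gives the time, the measured TCP pose, the force and the opening at its end, in the units of the state.
- bot.observe(): the state, without advancing time (a new reading comes with each control period).
- bot.camera(name): name is "scene" or "top"; returns a dict with "image" (480x640x3 uint8, red, green, blue), "depth" (480x640 float32, mm along the optical axis (not along the pixel's ray), 0 where there is no reading), "camera_matrix" (3x3 intrinsics, pixels), "extrinsics" (4x4, takes a point from world to camera coordinates). Camera axes: x right, y up, looking along -z (the intrinsics and any distortion apply to the point x, -y, -z); pixel columns grow to the right and rows downward; lengths in mm; the calibration is good to about 2 mm. A picture is of the moment at which its call begins.
- bot.close_job(): hands the job in, once; it reports no verdict.
Trained networks look in a picture, given as the dict that the camera call returned (one of the last four; its "shot" number tells which), for a name from the list of things; names that differ only in an ending like _2 or _b are one class to them, and where a whole thing is asked for, a point or a joint stands for the part that bears it (a point fixed in the world has none). Each returns a list of dicts, best first, with "p" (0 to 1); they miss things now and then, are a little off and sometimes report something else, mostly with a low value. They report only what shows in the picture. A call takes as long as a camera call.
- bot.boxes_of(thing, picture): "point" ([column, row] in pixels, amid what is visible of it).
- bot.cut_out(thing, picture): "region" (480x640 bool, what is visible of it) and "point" ([column, row] in pixels, amid what is visible of it).
The state is a dict: "t": time; "joint_pos": joint angles; "qd": joint speeds; "joint_torque": joint torques, N m; "tool_pos": TCP position; "eef_rot": TCP orientation; "contact_force": force on the tool from outside, world axes, zero at the start; "wrist_torque": the same for the moment, N m; "grip_width": finger opening in mm.
Only numpy, scipy, OpenCV 4.12 (cv2) and the standard library are available. Lean on these libraries where they do the work, as an engineer would, in place of code of your own. Each camera call takes 0.05 s, during which the arm holds its last target.

TASK

Put the lidded moisture tin that stands alone on the front part of the bench into the cooling box through its swinging front flap: stand it in front of the flap and push it in with the wooden pusher, until the flap can drop behind it. Then draw the pusher back out, so that the flap falls shut, and leave the pusher standing on the bench in front of the box, clear of the flap. Keep the tin upright all the time and leave the tape roll and the dish where they are.

Things in the scene. Friction and masses are not known exactly. Their poses are not given: they have to be found in the camera images.
- tin_center (a point): centre of the loose lidded aluminium moisture tin, a plain upright cylinder 67 mm in diameter and 44 mm high (this point is 22 mm above its underside), about 0.12 kg, the lid does not come off. It stands alone on the front part of the bench (others stand at the back beside the bowl), and may have changed places with the tape roll or the dish.
- cooling_box: low aluminium box with a clear roof, fixed on the bench, without a floor (things slide in on the bench top): 205 mm long in x (inside to 199), 118 wide, 84 high. Origin on the bench at the middle of its front opening, which is 104 mm wide; own x axis points level into the box (push this way), y left across the opening, z up.
- box_mouth (a point): same point and axes as the box's origin. Beside the opening two thin flared guide plates, 35 mm high, stand out 38 mm to the front: 102 mm apart at the opening, 134 mm apart at their outer ends (x = -38 mm). A tin going in carries the flap on its lid; the flap drops behind it only once the tin's centre is about 96 mm beyond this point.
- flap (a joint): grey flap closing the opening, 96 mm wide, 53 high, 4 thick, 35 g, on a level hinge along its top edge at x = 4 mm, z = 62 mm of the box; lower edge 6 mm above the bench. 0 = hanging shut; grows to 1.45 rad as the lower edge swings into the box and up. Swings inwards only, yields to under 1 N, falls shut by its weight when nothing holds it.
- pusher_grip (a point): middle of the upright grip of the loose wooden pusher (0.16 kg), 56 mm above the bench. Pusher: flat bar on the bench, 50 mm wide, 28 high, reaching from 25 mm behind to 160 mm ahead of the grip's middle. Grip: upright at the bar's rear, 44 mm long (x), 24 thick (y: pinch it so from above), from the bar's top to 82 mm above the bench. x points to the nose, z up.
- pusher_nose (a point): middle of the pusher's flat front face, 160 mm ahead of the grip's middle and 14 mm above the bench; two small ribs, 5 mm wide, stand 6 mm further forward at the left and right edge of the face and keep a round tin centred. Axes as the grip's.
- tape_roll: bystander: loose roll of masking tape lying flat, 103 mm in diameter, 25 mm high; origin at the centre of its underside
- dish: bystander: loose shallow aluminium dish, 96 mm in diameter, 8 mm high; origin at the centre of its underside

How it is judged:
By the outcome, as a careful person would: the job done as asked, in the order asked, and still so for the second after the job is handed in, with the robot touching nothing.
It also fails if it takes over 62 s, if anything falls off the work surface, if the arm or the gripper's body presses on something with over 40 N, if the wrist force passes 120 N, or if a joint passes its speed limit or range.

## Working session

There is one attempt and no reset: what is moved stays moved. The work goes in short steps, Python scripts to look and compute and a tool call to move; the robot and the scene stay as the last step left them, time stands still between calls to the robot, and variables do not carry over. Pictures are saved under pics/ and viewed, and the job is handed in when it is done.

Besides the shell and the picture viewer there is one more tool, called as a command line: name --pt "numbers of a row" for each row, then --argument value for the rest. step_arm: Moves the arm, as the interface text tells. Its arguments: {"type":"object","properties":{"deltas":{"type":"array","items":{"type":"array","items":{"type":"number"}}},"gripper":{"type":"number"}},"required":["deltas"]}

```bash
mkdir -p pics; python3 - <<'E'
from cell import bot
import cv2, pickle
o=bot.observe(); print({k:o[k] for k in ('t','tool_pos','eef_rot','grip_width','contact_force')})
for n in ('scene','top'):
    p=bot.camera(n); cv2.imwrite(f'pics/{n}0.png',p['image'][:,:,::-1]); pickle.dump(p,open(n+'0.pkl','wb'))
    for th in ('tin_center','cooling_box','flap','pusher_grip','tape_roll','dish'):
        print(n,th,[(round(r['p'],2),r['point']) for r in bot.boxes_of(th,p)][:4])
print(bot.observe()['t'])
E
```

```text
{'t': 0.0, 'tool_pos': array([ 285.91190159, -610.82320965,  221.7003393 ]), 'eef_rot': array([-2.65007525e+00,  1.68562042e+00,  2.40232410e-03]), 'grip_width': 87.89604051385905, 'contact_force': array([-0.07352827, -0.71975637,  0.25560568])}
scene tin_center [(0.76, [277.1, 239.8])]
scene cooling_box [(0.59, [233.9, 370.5])]
scene flap []
scene pusher_grip [(0.74, [379.0, 245.5])]
scene tape_roll [(0.75, [373.7, 177.6])]
scene dish [(0.97, [311.0, 208.8]), (0.22, [276.1, 240.2])]
top tin_center [(0.66, [316.1, 178.8]), (0.61, [188.9, 257.5])]
top cooling_box [(0.98, [133.9, 245.5]), (0.21, [397.3, 180.4])]
top flap [(0.6, [386.1, 294.8]), (0.56, [190.6, 259.7])]
top pusher_grip [(0.59, [386.3, 290.4])]
top tape_roll [(0.6, [501.0, 229.1])]
top dish [(0.72, [399.1, 181.0]), (0.23, [133.2, 247.1])]
0.7
```

View pics/scene0.png

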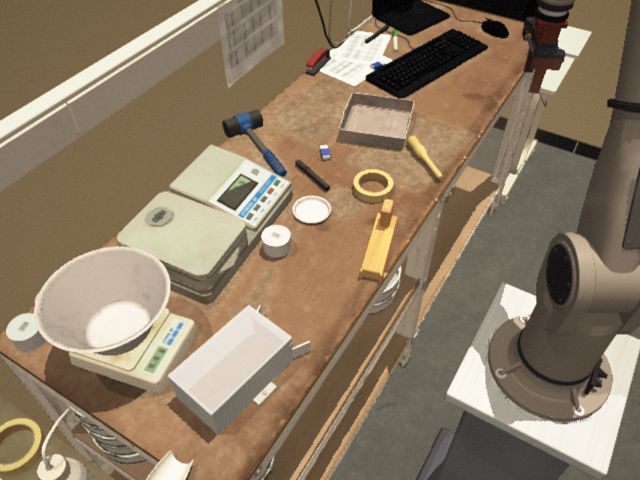

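View pics/top0.png

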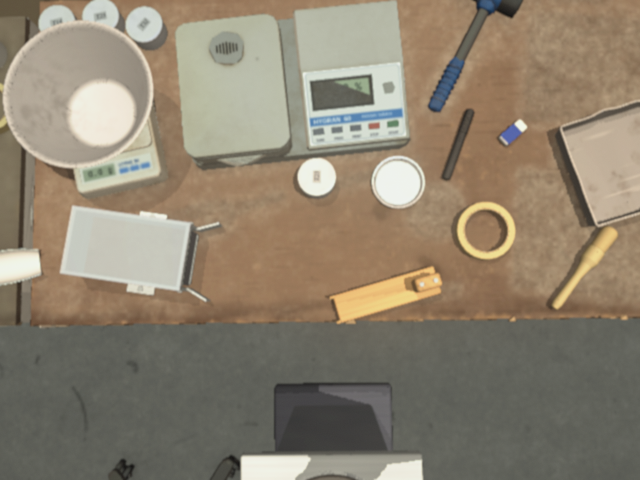

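```bash
cat > h.py <<'E'
import numpy as np, cv2, pickle
def cloud(p):
    K=p['camera_matrix'];E=p['extrinsics'];d=p['depth']
    v,u=np.mgrid[:480,:640].astype(float)
    x=(u-K[0,2])/K[0,0]*d; y=(v-K[1,2])/K[1,1]*d
    C=np.stack([x,-y,-d],-1); R=E[:3,:3];t=E[:3,3]
    W=(C-t)@R; W[d<=0]=np.nan
    return W
def pix2w(p,u,v,z):
    K=p['camera_matrix'];E=p['extrinsics']
    r=np.array([(u-K[0,2])/K[0,0],-(v-K[1,2])/K[1,1],-1.]); R=E[:3,:3];t=E[:3,3]
    c=-R.T@t; w=R.T@r; return c+w*(z-c[2])/w[2]
def w2pix(p,X):
    c=p['extrinsics'][:3,:3]@np.array(X)+p['extrinsics'][:3,3];K=p['camera_matrix']
    return K[0,0]*c[0]/-c[2]+K[0,2], K[1,1]*-c[1]/-c[2]+K[1,2]
E
python3 - <<'E'
from h import *
np.set_printoptions(suppress=True,precision=1)
p=pickle.load(open('top0.pkl','rb')); W=cloud(p)
print([k for k in p], p['camera_matrix'], -p['extrinsics'][:3,:3].T@p['extrinsics'][:3,3])
for n,(u,v) in dict(tin=(316,178),dish=(399,181),bar=(360,297),grip=(428,283),bench=(300,250),boxroof=(130,250),tape=(462,230)).items(): print(n,W[v,u])
def reg(u0,u1,v0,v1,z0,z1):
    S=W[v0:v1,u0:u1].reshape(-1,3); return S[(S[:,2]>z0)&(S[:,2]<z1)]
S=reg(285,350,150,205,36,52); c,r=cv2.minEnclosingCircle(S[:,:2].astype(np.float32)); print('tin',c,r,S[:,2].mean(),len(S))
S=reg(320,450,255,325,20,36); print('bar',len(S),S[:,2].mean(),cv2.minAreaRect(S[:,:2].astype(np.float32)),cv2.boxPoints(cv2.minAreaRect(S[:,:2].astype(np.float32))))
S=reg(400,450,255,325,70,95); print('grip',len(S),S[:,2].mean(),cv2.minAreaRect(S[:,:2].astype(np.float32)))
S=reg(50,205,195,300,70,95); print('box',len(S),S[:,2].mean(),cv2.minAreaRect(S[:,:2].astype(np.float32)),cv2.boxPoints(cv2.minAreaRect(S[:,:2].astype(np.float32))))
for v0,v1 in ((215,240),(280,308)):
    S=reg(192,230,v0,v1,20,45); print('guide',len(S), S[S[:,1].argmin()],S[S[:,1].argmax()])
S=reg(360,430,150,215,3,20);c,r=cv2.minEnclosingCircle(S[:,:2].astype(np.float32)); print('dish',c,r)
S=reg(450,525,195,265,15,35);c,r=cv2.minEnclosingCircle(S[:,:2].astype(np.float32)); print('tape',c,r)
im=cv2.resize(p['image'][180:330,40:240,::-1],(800,600),interpolation=cv2.INTER_CUBIC);cv2.imwrite('pics/boxz.png',im)
im=cv2.resize(p['image'][230:350,300:460,::-1],(800,600),interpolation=cv2.INTER_CUBIC);cv2.imwrite('pics/pushz.png',im)
E
```

```text
['image', 'depth', 'camera_matrix', 'extrinsics', 'shot'] [[618.4   0.  320.4]
 [  0.  618.4 246. ]
 [  0.    0.    1. ]] [ 412.    -8.7 1117.2]
tin [633.   19.4  46.4]
dish [ 634.1 -131.1   -0.6]
bar [423.5 -54.2  27.6]
grip [ 444.4 -165.6   81.3]
bench [510.9  51.8  -3.6]
boxroof [508.3 334.9  82.8]
tape [ 539.3 -237.9   21.1]
tin (661.0368041992188, 16.69619369506836) 59.25743103027344 43.2072658178735 1368
bar 2646 28.13748618431639 ((426.5682678222656, -98.544921875), (49.94092559814453, 190.4091339111328), 15.627633094787598) [[ 376.9  -13.6]
 [ 428.2 -197. ]
 [ 476.3 -183.5]
 [ 425.    -0.1]]
grip 376 81.41391914031026 ((445.3970642089844, -165.67819213867188), (23.93239974975586, 43.898704528808594), 15.670522689819336)
box 8443 84.04718910969976 ((511.9880676269531, 343.369140625), (209.11329650878906, 118.26869201660156), 80.75676727294922) [[436.8 249.7]
 [553.6 230.7]
 [587.1 437.1]
 [470.4 456.1]]
guide 122 [556.8 193.6  30. ] [548.1 240.7  35.1]
guide 56 [422.5 215.   29. ] [440.6 242.8  23.7]
dish (629.6771850585938, -120.11656951904297) 83.1668472290039
tape (537.0219116210938, -279.2102355957031) 51.58066940307617
```

View pics/boxz.png

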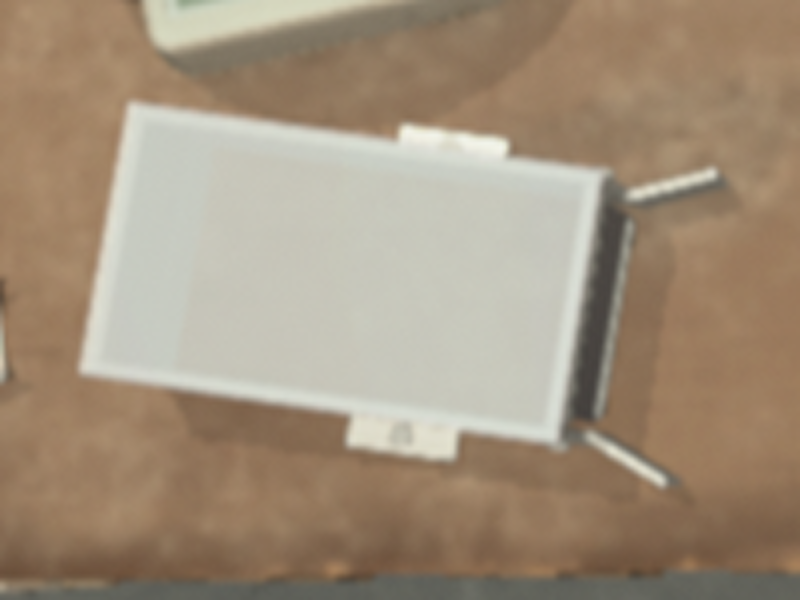

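View pics/pushz.png

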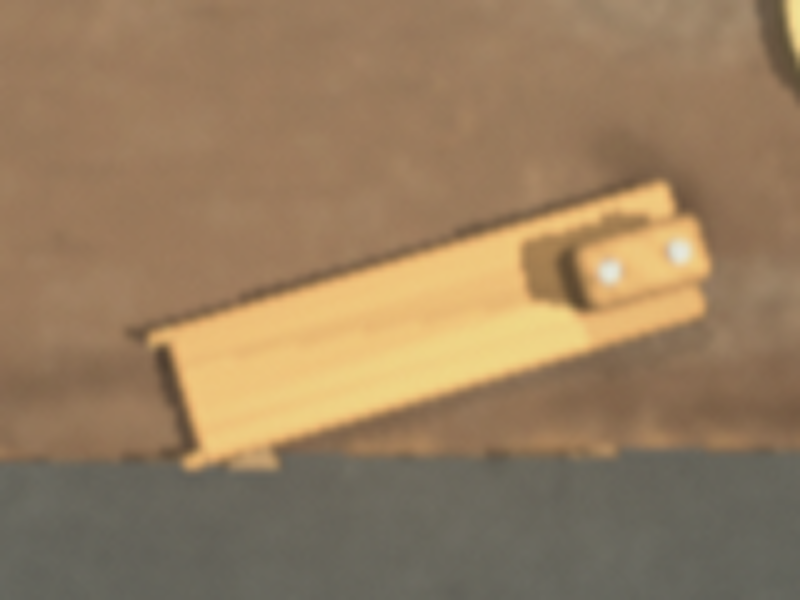

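```bash
python3 - <<'E'
from h import *
np.set_printoptions(suppress=True,precision=1)
p=pickle.load(open('top0.pkl','rb')); W=cloud(p)
H=W[...,2]
for v in (120,130,140,145,150,155,160,165,170): print(v,[round(float(W[v,u,0])) for u in (280,300)],H[v,180:420:20].round())
m=np.zeros((480,640),bool); m[150:205,285:350]=1
m&=(H>36)&(H<52)
n,l,s,c=cv2.connectedComponentsWithStats(m.astype(np.uint8)); k=l[178,316]; S=W[l==k]; S=S[S[:,2]>40]
print('tin',cv2.minEnclosingCircle(S[:,:2].astype(np.float32)),S.mean(0),np.median(S,0),s[k])
print('pix',pix2w(p,316.5,177.5,44))
print('edge',[pix2w(p,u,321,0)[:2] for u in (200,350,450)])
q=pickle.load(open('scene0.pkl','rb')); V=cloud(q); 
for n,(u,v) in dict(tin=(277,235),grip=(386,207),bar=(378,250)).items(): print(n,V[v,u])
print(w2pix(q,[633,18,44]),w2pix(q,[445.4,-165.7,82]),w2pix(q,[437,249,84]),w2pix(q,[553.6,230.7,84]),w2pix(q,[556.8,193.6,35]))
E
```

```text
120 [719, 740] [ -0. 114. 119. 119. 117. 110.  40.  68.  63.  64.  62.  68.]
130 [702, 722] [ -1. 113. 111. 114. 112. 110.  38.  64.  64.  66.  59.  61.]
140 [686, 703] [ -0. 112. 111. 109. 108. 108.  40.  59.  58.  59.  53.  46.]
145 [678, 695] [  2. 106. 109. 108. 107. 105.  39.  55.  53.  41.  38.  32.]
150 [674, 686] [ -2. 102. 104. 105. 103.  86.  38.  35.  43.  30.  20.  -1.]
155 [674, 678] [ -1. 103. 100.  88.  71.  53.  32.  27.  11.   1.  -3.  -4.]
160 [671, 677] [ 2. 75. 71. 72. 31. 26. -2. 45. -0.  2.  1.  5.]
165 [669, 668] [ 1. 42. 29. 66.  3. -2. -1. 42.  0. -3.  6.  0.]
170 [659, 649] [ 4.  2. -5.  2.  1. -1. 44. 41.  2. -1.  0.  3.]
tin ((635.8064575195312, 18.516494750976562), 34.0872688293457) [635.2  18.6  44.1] [635.3  18.1  44.1] [ 298  159   38   38 1140]
pix [634.4  18.6  44. ]
edge [array([385.2, 233.6]), array([381.2, -36.5]), array([ 378.6, -215. ])]
tin [636.2  15.4  41. ]
grip [ 446.1 -158.1   81.6]
bar [419.1 -73.8  28.6]
(np.float64(277.4232733548447), np.float64(235.32183027668455)) (np.float64(387.7692736602637), np.float64(205.0252253196183)) (np.float64(293.2147657880668), np.float64(336.05893367418935)) (np.float64(249.1127314748279), np.float64(303.6155660841304)) (np.float64(260.6448890401952), np.float64(304.55275312942285))
```

```bash
cat >> h.py <<'E'
from scipy.spatial.transform import Rotation as Ro
import json,os
def Rh(h):  # tool down, jaw x axis heading h deg
    h=np.radians(h); x=np.array([np.cos(h),np.sin(h),0]); z=np.array([0,0,-1.]); return np.stack([x,np.cross(z,x),z],1)
def load():
    if os.path.exists('cmd.json'):
        s=json.load(open('cmd.json')); return np.array(s['p']),np.array(s['R'])
    return np.array([286.176,-611.352,222.664]), None
def sent(row):
    p,R=load(); row=np.array(row,float); p=p+R@row[:3]*10; R=R@Ro.from_rotvec(row[3:]).as_matrix()
    json.dump(dict(p=p.tolist(),R=R.tolist()),open('cmd.json','w'))
def plan(pos,h,n):
    p,R=load(); d=R.T@(np.array(pos)-p)/10; r=Ro.from_matrix(R.T@Rh(h)).as_rotvec()
    D=np.r_[d,r]
    print('total',D.round(3),'|d|cm',np.linalg.norm(d).round(2),'deg',np.degrees(np.linalg.norm(r)).round(1))
    print(json.dumps([[round(float(x)*k/n,3)+0 for x in D] for k in range(1,n+1)]))
E
python3 - <<'E'
from h import *
from cell import bot
o=bot.observe(); R=Ro.from_rotvec(o['eef_rot']).as_matrix(); print(R.round(4), np.degrees(np.arctan2(R[1,0],R[0,0])))
json.dump(dict(p=[286.176,-611.352,222.664],R=R.tolist()),open('cmd.json','w'))
plan([635.5,18.5,160],-65,24)
E
```

```text
[[ 0.4239 -0.9057  0.    ]
 [-0.9057 -0.4239 -0.    ]
 [ 0.     -0.     -1.    ]] -64.91733505730133
total [-4.2237e+01 -5.8339e+01  6.2670e+00 -0.0000e+00 -0.0000e+00  1.0000e-03] |d|cm 72.3 deg 0.1
[[-1.76, -2.431, 0.261, 0.0, 0.0, 0.0], [-3.52, -4.862, 0.522, 0.0, 0.0, 0.0], [-5.28, -7.292, 0.783, 0.0, 0.0, 0.0], [-7.04, -9.723, 1.044, 0.0, 0.0, 0.0], [-8.799, -12.154, 1.306, 0.0, 0.0, 0.0], [-10.559, -14.585, 1.567, 0.0, 0.0, 0.0], [-12.319, -17.016, 1.828, 0.0, 0.0, 0.0], [-14.079, -19.446, 2.089, 0.0, 0.0, 0.0], [-15.839, -21.877, 2.35, 0.0, 0.0, 0.001], [-17.599, -24.308, 2.611, 0.0, 0.0, 0.001], [-19.359, -26.739, 2.872, 0.0, 0.0, 0.001], [-21.119, -29.169, 3.133, 0.0, 0.0, 0.001], [-22.878, -31.6, 3.394, 0.0, 0.0, 0.001], [-24.638, -34.031, 3.655, 0.0, 0.0, 0.001], [-26.398, -36.462, 3.917, 0.0, 0.0, 0.001], [-28.158, -38.893, 4.178, 0.0, 0.0, 0.001], [-29.918, -41.323, 4.439, 0.0, 0.0, 0.001], [-31.678, -43.754, 4.7, 0.0, 0.0, 0.001], [-33.438, -46.185, 4.961, 0.0, 0.0, 0.001], [-35.198, -48.616, 5.222, 0.0, 0.0, 0.001], [-36.957, -51.047, 5.483, 0.0, 0.0, 0.001], [-38.717, -53.477, 5.744, 0.0, 0.0, 0.001], [-40.477, -55.908, 6.005, 0.0, 0.0, 0.001], [-42.237, -58.339, 6.267, 0.0, 0.0, 0.001]]
```

Three calls of 8 × (−1.75, −2.43, 0.26).

step_arm --pt "-1.75 -2.43 0.2 0 0 0" --pt "-3.5 -4.86 0.4 0 0 0" --pt "-5.25 -7.29 0.6 0 0 0" --pt "-7 -9.72 0.8 0 0 0" --pt "-8.75 -12.15 1.0 0 0 0" --pt "-10.5 -14.58 1.2 0 0 0" --pt "-12.25 -17.01 1.4 0 0 0" --pt "-14 -19.44 1.6 0 0 0" --gripper 8.7

```text
t: 1.37
tool_pos: [403.5, -400.9, 206.8]
eef_rot: [2.651, -1.686, 0.001]
contact_force: [0.3, -0.8, -0.2]
grip_width: 86.9
```

step_arm --pt "-1.75 -2.43 0.2 0 0 0" --pt "-3.5 -4.86 0.4 0 0 0" --pt "-5.25 -7.29 0.6 0 0 0" --pt "-7 -9.72 0.8 0 0 0" --pt "-8.75 -12.15 1.0 0 0 0" --pt "-10.5 -14.58 1.2 0 0 0" --pt "-12.25 -17.01 1.4 0 0 0" --pt "-14 -19.44 1.6 0 0 0"

```text
t: 2.03
tool_pos: [520.2, -191.7, 190.9]
eef_rot: [-2.651, 1.686, -0.001]
contact_force: [0.7, -0.0, 0.2]
grip_width: 87.0
```

step_arm --pt "-1.75 -2.43 0.2 0 0 0" --pt "-3.5 -4.86 0.4 0 0 0" --pt "-5.25 -7.29 0.6 0 0 0" --pt "-7 -9.72 0.8 0 0 0" --pt "-8.75 -12.15 1.0 0 0 0" --pt "-10.5 -14.58 1.2 0 0 0" --pt "-12.25 -17.01 1.4 0 0 0" --pt "-14 -19.44 1.6 0 0 0"

```text
t: 2.7
tool_pos: [637.0, 17.5, 174.7]
eef_rot: [-2.651, 1.686, -0.0]
contact_force: [0.6, -1.2, -0.9]
grip_width: 87.2
```

```bash
python3 - <<'E'
from h import *
for i in range(3): sent([-14,-19.44,1.6,0,0,0])
print(load()[0])
plan([635.5,18.5,9],-65,2)
E
```

```text
[636.33213487  16.27292697 174.66533066]
total [-2.3800e-01 -1.9000e-02  1.6567e+01 -0.0000e+00 -0.0000e+00  1.0000e-03] |d|cm 16.57 deg 0.1
[[-0.119, -0.009, 8.283, 0.0, 0.0, 0.001], [-0.238, -0.019, 16.567, 0.0, 0.0, 0.001]]
```

step_arm --pt "-0.24 0 2 0 0 0" --pt "-0.24 0 4 0 0 0" --pt "-0.24 0 6 0 0 0" --pt "-0.24 0 8 0 0 0" --pt "-0.24 0 9.5 0 0 0" --pt "-0.24 0 10.8 0 0 0" --pt "-0.24 0 11.5 0 0 0" --pt "-0.24 0 12 0 0 0"

```text
t: 3.37
tool_pos: [635.1, 18.4, 53.9]
eef_rot: [2.65, -1.686, -0.001]
contact_force: [-0.3, 0.6, -0.1]
grip_width: 86.9
```

step_arm --pt "0 0 1 0 0 0" --pt "0 0 2 0 0 0" --pt "0 0 3 0 0 0" --pt "0 0 3.8 0 0 0" --pt "0 0 4.2 0 0 0" --pt "0 0 4.5 0 0 0" --pt "0 0 4.5 0 0 0" --pt "0 0 4.5 0 0 0"

```text
t: 4.03
tool_pos: [635.5, 18.5, 9.8]
eef_rot: [-2.651, 1.686, -0.0]
contact_force: [0.5, 0.2, 0.3]
grip_width: 87.2
```

step_arm --pt "0 0 0 0 0 0" --pt "0 0 0 0 0 0" --pt "0 0 0 0 0 0" --pt "0 0 0 0 0 0" --pt "0 0 0 0 0 0" --pt "0 0 0 0 0 0" --pt "0 0 0 0 0 0" --pt "0 0 0 0 0 0" --gripper 6

```text
t: 4.7
tool_pos: [635.7, 18.2, 10.0]
eef_rot: [-2.65, 1.686, -0.001]
contact_force: [-0.5, -0.9, 3.0]
grip_width: 64.0
```

```bash
python3 - <<'E'
from h import *
from cell import bot
sent([-.24,0,12,0,0,0]);sent([0,0,4.5,0,0,0])
o=bot.observe();print(load()[0],o['grip_width'],o['contact_force'])
p=bot.camera('scene'); u,v=277,238
cv2.imwrite('pics/g1.png',cv2.resize(p['image'][v-75:v+75,u-100:u+100,::-1],(800,600)))
E
```

```text
[635.32249155  18.44261063   9.66523038] 64.02420594929839 [-0.47501887 -0.94952259  2.99199176]
```

View pics/g1.png

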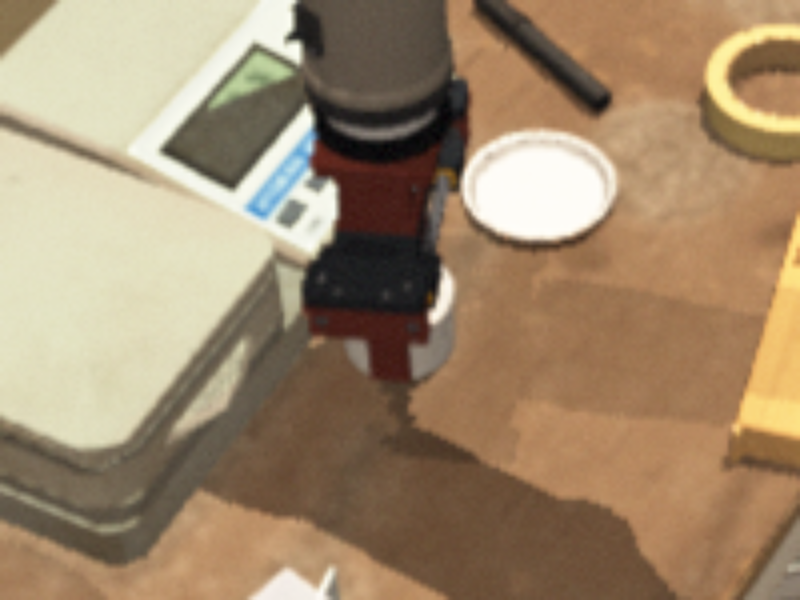

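```bash
python3 - <<'E'
from h import *
sent([0,0,-2.5,0,0,0])
plan([484.4,172.9,load()[0][2]],-9.2,16)
E
```

```text
total [-2.0387e+01  7.1210e+00 -1.0000e-03 -0.0000e+00 -0.0000e+00 -9.7200e-01] |d|cm 21.59 deg 55.7
[[-1.274, 0.445, 0.0, 0.0, 0.0, -0.061], [-2.548, 0.89, 0.0, 0.0, 0.0, -0.122], [-3.823, 1.335, 0.0, 0.0, 0.0, -0.182], [-5.097, 1.78, 0.0, 0.0, 0.0, -0.243], [-6.371, 2.225, 0.0, 0.0, 0.0, -0.304], [-7.645, 2.67, 0.0, 0.0, 0.0, -0.365], [-8.919, 3.115, 0.0, 0.0, 0.0, -0.425], [-10.194, 3.561, -0.001, 0.0, 0.0, -0.486], [-11.468, 4.006, -0.001, 0.0, 0.0, -0.547], [-12.742, 4.451, -0.001, 0.0, 0.0, -0.608], [-14.016, 4.896, -0.001, 0.0, 0.0, -0.669], [-15.29, 5.341, -0.001, 0.0, 0.0, -0.729], [-16.564, 5.786, -0.001, 0.0, 0.0, -0.79], [-17.839, 6.231, -0.001, 0.0, 0.0, -0.851], [-19.113, 6.676, -0.001, 0.0, 0.0, -0.912], [-20.387, 7.121, -0.001, 0.0, 0.0, -0.972]]
```

step_arm --pt "0 0 -0.2 0 0 0" --pt "0 0 -0.6 0 0 0" --pt "0 0 -1.0 0 0 0" --pt "0 0 -1.5 0 0 0" --pt "0 0 -2 0 0 0" --pt "0 0 -2.3 0 0 0" --pt "0 0 -2.5 0 0 0" --pt "0 0 -2.5 0 0 0"

```text
t: 5.42
tool_pos: [635.7, 18.5, 35.3]
eef_rot: [-2.65, 1.686, -0.001]
contact_force: [-0.0, 0.8, -1.9]
grip_width: 64.0
```

step_arm --pt "-0.7 0.2 0 0 0 -0.03" --pt "-2.0 0.7 0 0 0 -0.09" --pt "-3.4 1.2 0 0 0 -0.16" --pt "-4.8 1.7 0 0 0 -0.23" --pt "-6.2 2.2 0 0 0 -0.3" --pt "-7.6 2.7 0 0 0 -0.36" --pt "-8.9 3.1 0 0 0 -0.43" --pt "-10.2 3.6 0 0 0 -0.49"

```text
t: 6.08
tool_pos: [558.4, 96.5, 34.5]
eef_rot: [2.983, -0.985, -0.001]
contact_force: [-0.3, -0.3, -0.6]
grip_width: 64.1
```

```bash
python3 - <<'E'
from h import *
sent([-10.2, 3.6, 0, 0, 0, -0.49])
plan([484.4,172.9,load()[0][2]],-9.2,8)
E
```

```text
total [-1.0645e+01 -1.6880e+00 -1.0000e-03  0.0000e+00 -0.0000e+00 -4.8200e-01] |d|cm 10.78 deg 27.6
[[-1.331, -0.211, 0.0, 0.0, 0.0, -0.06], [-2.661, -0.422, 0.0, 0.0, 0.0, -0.121], [-3.992, -0.633, 0.0, 0.0, 0.0, -0.181], [-5.323, -0.844, 0.0, 0.0, 0.0, -0.241], [-6.653, -1.055, 0.0, 0.0, 0.0, -0.302], [-7.984, -1.266, 0.0, 0.0, 0.0, -0.362], [-9.315, -1.477, 0.0, 0.0, 0.0, -0.422], [-10.645, -1.688, -0.001, 0.0, 0.0, -0.482]]
```

step_arm --pt "-1.5 -0.2 0 0 0 -0.06" --pt "-3 -0.4 0 0 0 -0.12" --pt "-4.5 -0.7 0 0 0 -0.19" --pt "-6 -0.9 0 0 0 -0.26" --pt "-7.5 -1.2 0 0 0 -0.33" --pt "-9 -1.4 0 0 0 -0.4" --pt "-10.1 -1.6 0 0 0 -0.45" --pt "-10.64 -1.69 0 0 0 -0.482"

```text
t: 6.75
tool_pos: [482.8, 174.5, 34.7]
eef_rot: [-3.132, 0.243, 0.001]
contact_force: [-0.7, 0.8, -0.7]
grip_width: 64.1
```

step_arm --pt "0 0 0.2 0 0 0" --pt "0 0 0.6 0 0 0" --pt "0 0 1.1 0 0 0" --pt "0 0 1.6 0 0 0" --pt "0 0 2 0 0 0" --pt "0 0 2.3 0 0 0" --pt "0 0 2.45 0 0 0" --pt "0 0 2.45 0 0 0"

```text
t: 7.42
tool_pos: [484.5, 172.6, 10.1]
eef_rot: [3.131, -0.253, -0.0]
contact_force: [-0.4, 0.7, -0.7]
grip_width: 63.9
```

```bash
python3 - <<'E'
from h import *
from cell import bot
sent([-10.64, -1.69, 0, 0, 0, -0.482]); sent([0,0,2.45,0,0,0])
o=bot.observe();print(load()[0],o['tool_pos'],o['contact_force'],o['joint_pos'])
p=bot.camera('scene'); u,v=255,310
cv2.imwrite('pics/g2.png',cv2.resize(p['image'][v-90:v+90,u-120:u+120,::-1],(800,600)))
E
```

```text
[484.45986552 172.88642205  10.15438494] [484.4531983  172.58618019  10.06564   ] [-0.36763494  0.66769551 -0.71142817] [-0.11358344  0.56749321 -0.43622225  2.06265303  0.41700493  0.59651464
 -1.00100943]
```

View pics/g2.png

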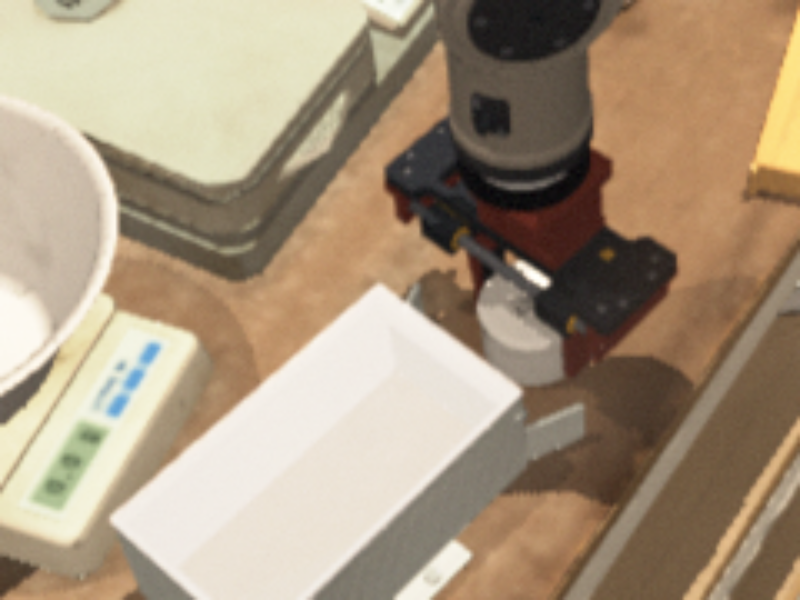

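step_arm --pt "0 0 0.05 0 0 0" --pt "0 0 0.05 0 0 0" --pt "0 0 0.05 0 0 0" --pt "0 0 0.05 0 0 0" --pt "0 0 0.05 0 0 0" --pt "0 0 0.05 0 0 0" --pt "0 0 0.05 0 0 0" --pt "0 0 0.05 0 0 0" --gripper 8.7

```text
t: 8.13
tool_pos: [484.5, 172.9, 9.7]
eef_rot: [-3.131, 0.253, -0.0]
contact_force: [-0.1, -0.7, -0.7]
grip_width: 86.8
```

step_arm --pt "0 0 -0.5 0 0 0" --pt "0 0 -1.5 0 0 0" --pt "0 0 -3 0 0 0" --pt "0 0 -5 0 0 0" --pt "0 0 -7 0 0 0" --pt "0 0 -9 0 0 0" --pt "0 0 -11 0 0 0" --pt "0 0 -12 0 0 0"

```text
t: 8.8
tool_pos: [485.5, 173.6, 132.8]
eef_rot: [-3.13, 0.252, -0.005]
contact_force: [0.6, 0.3, 0.8]
grip_width: 87.2
```

```bash
python3 - <<'E'
from h import *
sent([0,0,.05,0,0,0]); sent([0,0,-12,0,0,0])
plan([445.5,-166,130],15.6,16)
E
```

```text
total [ 1.5880e+00  3.4075e+01 -3.4000e-02  0.0000e+00 -0.0000e+00 -4.3300e-01] |d|cm 34.11 deg 24.8
[[0.099, 2.13, -0.002, 0.0, 0.0, -0.027], [0.199, 4.259, -0.004, 0.0, 0.0, -0.054], [0.298, 6.389, -0.006, 0.0, 0.0, -0.081], [0.397, 8.519, -0.008, 0.0, 0.0, -0.108], [0.496, 10.648, -0.011, 0.0, 0.0, -0.135], [0.596, 12.778, -0.013, 0.0, 0.0, -0.162], [0.695, 14.908, -0.015, 0.0, 0.0, -0.19], [0.794, 17.038, -0.017, 0.0, 0.0, -0.217], [0.893, 19.167, -0.019, 0.0, 0.0, -0.244], [0.993, 21.297, -0.021, 0.0, 0.0, -0.271], [1.092, 23.427, -0.023, 0.0, 0.0, -0.298], [1.191, 25.556, -0.025, 0.0, 0.0, -0.325], [1.29, 27.686, -0.028, 0.0, 0.0, -0.352], [1.39, 29.816, -0.03, 0.0, 0.0, -0.379], [1.489, 31.945, -0.032, 0.0, 0.0, -0.406], [1.588, 34.075, -0.034, 0.0, 0.0, -0.433]]
```

step_arm --pt "0.1 1.5 0 0 0 0" --pt "0.2 4 0 0 0 0" --pt "0.3 6.5 0 0 0 0" --pt "0.4 9 0 0 0 0" --pt "0.5 11.5 0 0 0 0" --pt "0.6 14 0 0 0 0" --pt "0.7 16.5 0 0 0 0" --pt "0.8 19 0 0 0 0"

```text
t: 9.47
tool_pos: [461.4, -17.1, 129.9]
eef_rot: [3.131, -0.252, 0.0]
contact_force: [-0.7, -0.4, -0.9]
grip_width: 87.0
```

step_arm --pt "0.1 2.2 0 0 0 -0.05" --pt "0.2 4.4 0 0 0 -0.11" --pt "0.3 6.6 0 0 0 -0.17" --pt "0.4 8.8 0 0 0 -0.23" --pt "0.5 11 0 0 0 -0.29" --pt "0.6 13 0 0 0 -0.35" --pt "0.7 14.5 0 0 0 -0.4" --pt "0.79 15.08 0 0 0 -0.433"

```text
t: 10.13
tool_pos: [444.7, -168.6, 129.8]
eef_rot: [3.112, 0.425, -0.001]
contact_force: [0.4, 0.6, 0.7]
grip_width: 86.4
```

```bash
python3 - <<'E'
from h import *
from cell import bot
np.set_printoptions(suppress=True,precision=2)
sent([.8,19,0,0,0,0]); sent([.79,15.08,0,0,0,-.433])
print(load()[0]); o=bot.observe(); print(o['joint_pos'],o['tool_pos'])
plan([445.5,-166,38],15.6,1)
p=bot.camera('top'); pickle.dump(p,open('top1.pkl','wb')); cv2.imwrite('pics/t1.png',p['image'][:,:,::-1])
W=cloud(p); H=W[...,2]
m=np.zeros((480,640),np.uint8); m[160:330,195:300]=1
m=m*((H>38)&(H<52)); n,l,s,c=cv2.connectedComponentsWithStats(m.astype(np.uint8))
for k in range(1,n):
    if s[k,4]>200:
        S=W[l==k]; print('tin',s[k],cv2.minEnclosingCircle(S[:,:2].astype(np.float32)),S.mean(0))
E
```

```text
[ 445.51 -166.05  129.66]
[ 0.67  0.32 -0.51  2.08  0.22  0.79  0.3 ] [ 444.71 -168.64  129.76]
total [ 0.   -0.01  9.17  0.   -0.   -0.  ] |d|cm 9.17 deg 0.0
[[0.0, -0.006, 9.166, 0.0, 0.0, 0.0]]
tin [ 209  246   39   39 1180] ((483.15435791015625, 175.99305725097656), 34.07514572143555) [482.91 175.45  44.03]
```

View pics/t1.png

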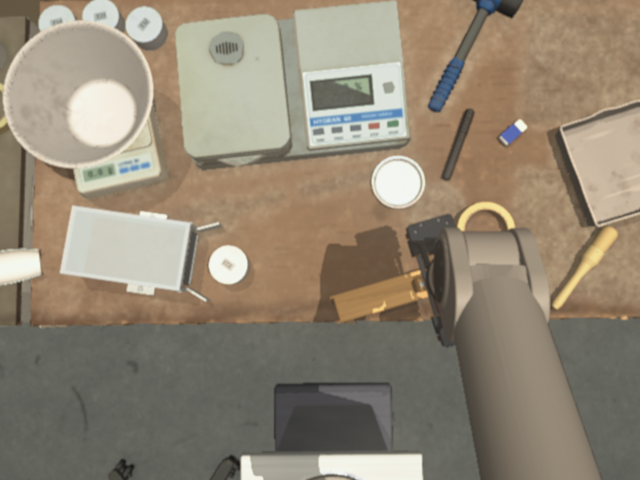

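step_arm --pt "0 0 1 0 0 0" --pt "0 0 2.5 0 0 0" --pt "0 0 4.5 0 0 0" --pt "0 0 6.5 0 0 0" --pt "0 0 8 0 0 0" --pt "0 0 8.8 0 0 0" --pt "0 0 9.1 0 0 0" --pt "0 0 9.1 0 0 0"

```text
t: 10.85
tool_pos: [445.3, -165.2, 38.1]
eef_rot: [-3.112, -0.427, 0.002]
contact_force: [0.1, 0.2, -0.4]
grip_width: 87.1
```

step_arm --pt "0 0 0 0 0 0" --pt "0 0 0 0 0 0" --pt "0 0 0 0 0 0" --pt "0 0 0 0 0 0" --pt "0 0 0 0 0 0" --pt "0 0 0 0 0 0" --pt "0 0 0 0 0 0" --pt "0 0 0 0 0 0" --gripper 1.5

```text
t: 11.52
tool_pos: [445.5, -166.1, 38.7]
eef_rot: [3.113, 0.426, 0.0]
contact_force: [-1.6, -0.7, -0.5]
grip_width: 37.2
```

step_arm --pt "0 0 0 0 0 0" --pt "0 0 0 0 0 0" --pt "0 0 0 0 0 0" --pt "0 0 0 0 0 0" --pt "0 0 0 0 0 0" --pt "0 0 0 0 0 0" --pt "0 0 0 0 0 0" --pt "0 0 0 0 0 0"

```text
t: 12.18
tool_pos: [445.6, -166.1, 38.7]
eef_rot: [3.113, 0.426, 0.0]
contact_force: [0.9, 0.3, -0.1]
grip_width: 23.8
```

step_arm --pt "0 0 -0.1 0 0 0" --pt "0 0 -0.3 0 0 0" --pt "0 0 -0.5 0 0 0" --pt "0 0 -0.7 0 0 0" --pt "0 0 -0.9 0 0 0" --pt "0 0 -1 0 0 0" --pt "0 0 -1 0 0 0" --pt "0 0 -1 0 0 0"

```text
t: 12.85
tool_pos: [445.5, -166.1, 48.7]
eef_rot: [3.112, 0.426, 0.0]
contact_force: [-0.1, -0.1, -1.9]
grip_width: 23.6
```

```bash
python3 - <<'E'
from h import *
sent([0,0,9.1,0,0,0]); sent([0,0,-1,0,0,0])
print(load()[0])
plan([451.8,-33.9,load()[0][2]],-9.2,8)
E
```

```text
[ 445.51316038 -166.05326944   48.66074405]
total [  4.156 -12.561  -0.      0.     -0.      0.433] |d|cm 13.23 deg 24.8
[[0.519, -1.57, 0.0, 0.0, 0.0, 0.054], [1.039, -3.14, 0.0, 0.0, 0.0, 0.108], [1.558, -4.71, 0.0, 0.0, 0.0, 0.162], [2.078, -6.28, 0.0, 0.0, 0.0, 0.216], [2.597, -7.85, 0.0, 0.0, 0.0, 0.27], [3.117, -9.42, 0.0, 0.0, 0.0, 0.324], [3.636, -10.991, 0.0, 0.0, 0.0, 0.378], [4.156, -12.561, 0.0, 0.0, 0.0, 0.433]]
```

step_arm --pt "0.3 -0.8 0 0 0 0.03" --pt "0.8 -2.4 0 0 0 0.08" --pt "1.4 -4.2 0 0 0 0.14" --pt "2.0 -6.2 0 0 0 0.21" --pt "2.7 -8.2 0 0 0 0.28" --pt "3.4 -10.2 0 0 0 0.35" --pt "3.9 -11.8 0 0 0 0.4" --pt "4.16 -12.56 0 0 0 0.433"

```text
t: 13.52
tool_pos: [451.9, -31.3, 48.7]
eef_rot: [-3.131, 0.252, -0.0]
contact_force: [0.1, -1.2, -1.4]
grip_width: 23.9
```

step_arm --pt "0 0 0 0 0 0" --pt "0 0 0.1 0 0 0" --pt "0 0 0.3 0 0 0" --pt "0 0 0.5 0 0 0" --pt "0 0 0.7 0 0 0" --pt "0 0 0.85 0 0 0" --pt "0 0 0.95 0 0 0" --pt "0 0 0.95 0 0 0"

```text
t: 14.18
tool_pos: [451.7, -34.2, 38.9]
eef_rot: [3.131, -0.253, -0.001]
contact_force: [0.5, 0.3, -1.4]
grip_width: 23.8
```

```bash
python3 - <<'E'
from h import *
from cell import bot
np.set_printoptions(suppress=True,precision=2)
sent([4.16, -12.56, 0, 0, 0, 0.433]); sent([0,0,.95,0,0,0])
o=bot.observe(); print(load()[0],o['tool_pos'],o['contact_force'],o['joint_pos'])
p=bot.camera('top'); cv2.imwrite('pics/t2.png',cv2.resize(p['image'][160:340,40:440,::-1],(800,360)))
W=cloud(p);H=W[...,2]; S=W[230:325,215:360].reshape(-1,3); S=S[(S[:,2]>20)&(S[:,2]<34)]
r=cv2.minAreaRect(S[:,:2].astype(np.float32)); print(r,cv2.boxPoints(r))
m=np.zeros((480,640),np.uint8); m[160:330,195:260]=1
m=m*((H>38)&(H<52)); n,l,s,c=cv2.connectedComponentsWithStats(m.astype(np.uint8))
for k in range(1,n):
    if s[k,4]>200:
        S=W[l==k]; print('tin',cv2.minEnclosingCircle(S[:,:2].astype(np.float32)))
E
```

```text
[451.84 -33.9   39.16] [451.65 -34.18  38.87] [ 0.46  0.28 -1.43] [ 0.24  0.43 -0.36  2.2   0.28  0.56 -0.49]
((469.45556640625, 91.2912826538086), (144.3614044189453, 53.95793914794922), 82.78347778320312) [[433.62  23.07]
 [487.15  16.29]
 [505.29 159.51]
 [451.76 166.29]]
tin ((482.97900390625, 175.89723205566406), 34.03961944580078)
```

View pics/t2.png

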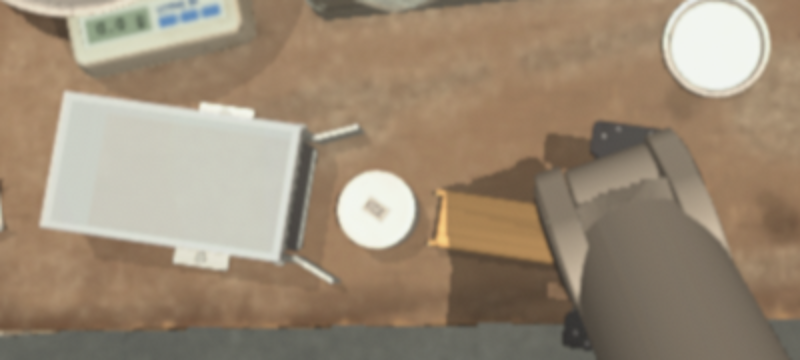

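step_arm --pt "0 -0.2 0.04 0 0 0" --pt "0 -0.6 0.04 0 0 0" --pt "0 -1.2 0.04 0 0 0" --pt "0 -1.9 0.04 0 0 0" --pt "0 -2.6 0.04 0 0 0" --pt "0 -3.3 0.04 0 0 0" --pt "0 -4 0.04 0 0 0" --pt "0 -4.5 0.04 0 0 0"

```text
t: 14.9
tool_pos: [459.2, 11.7, 38.8]
eef_rot: [-3.131, 0.251, -0.0]
contact_force: [-0.1, -0.9, -1.0]
grip_width: 23.8
```

```bash
python3 - <<'E'
from h import *
from cell import bot
np.set_printoptions(suppress=True,precision=2)
sent([0,-4.5,.04,0,0,0])
o=bot.observe(); print(load()[0],o['tool_pos'],o['contact_force'],o['grip_width'])
p=bot.camera('top'); cv2.imwrite('pics/t3.png',cv2.resize(p['image'][180:330,40:240,::-1],(800,600)))
W=cloud(p);H=W[...,2]
m=np.zeros((480,640),np.uint8); m[215:295,195:260]=1
m=m*((H>38)&(H<52)); n,l,s,c=cv2.connectedComponentsWithStats(m.astype(np.uint8))
for k in range(1,n):
    if s[k,4]>200:
        S=W[l==k]; print('tin',cv2.minEnclosingCircle(S[:,:2].astype(np.float32)))
E
```

```text
[459.06  10.52  38.76] [459.25  11.67  38.81] [-0.12 -0.94 -0.99] 23.792741194219825
tin ((488.0751647949219, 200.5707550048828), 34.13447570800781)
```

View pics/t3.png

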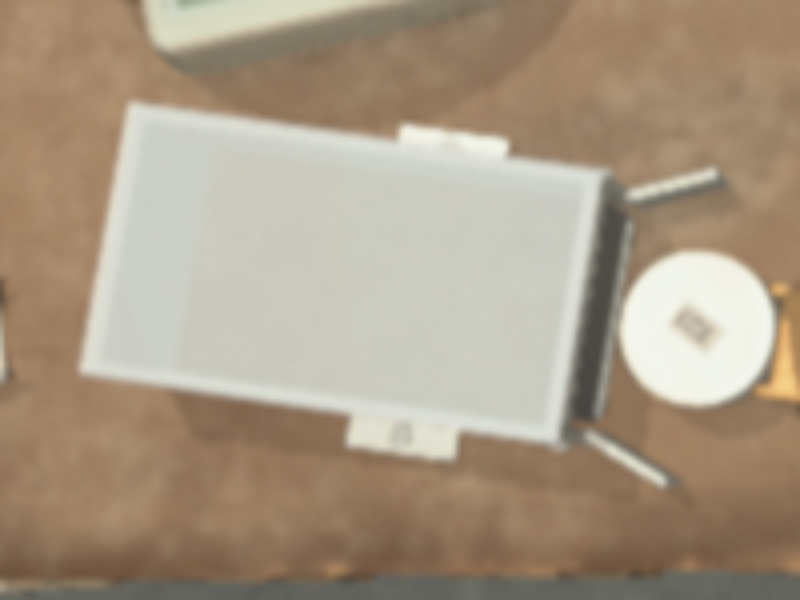

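step_arm --pt "0 -0.4 0 0 0 0" --pt "0 -1.1 0 0 0 0" --pt "0 -2 0 0 0 0" --pt "0 -3 0 0 0 0" --pt "0 -4 0 0 0 0" --pt "0 -5 0 0 0 0" --pt "0 -6 0 0 0 0" --pt "0 -7 0 0 0 0"

```text
t: 15.62
tool_pos: [470.3, 81.0, 38.7]
eef_rot: [-3.131, 0.252, 0.0]
contact_force: [0.3, -1.8, -0.7]
grip_width: 23.6
```

step_arm --pt "0 -1 0 0 0 0" --pt "0 -2 0 0 0 0" --pt "0 -3.1 0 0 0 0" --pt "0 -4.2 0 0 0 0" --pt "0 -5.3 0 0 0 0" --pt "0 -6.4 0 0 0 0" --pt "0 -7.4 0 0 0 0" --pt "0 -8.2 0 0 0 0"

```text
t: 16.28
tool_pos: [483.5, 162.2, 38.7]
eef_rot: [-3.131, 0.251, -0.0]
contact_force: [-2.1, -0.2, -1.1]
grip_width: 24.1
```

```bash
python3 - <<'E'
from h import *
from cell import bot
np.set_printoptions(suppress=True,precision=2)
sent([0,-7,0,0,0,0]);sent([0,-8.2,0,0,0,0])
o=bot.observe(); print(load()[0],o['tool_pos'],o['contact_force'],o['grip_width'])
p=bot.camera('top'); cv2.imwrite('pics/t4.png',cv2.resize(p['image'][180:330,40:240,::-1],(800,600)))
p=bot.camera('scene'); u,v=245,350;cv2.imwrite('pics/s4.png',cv2.resize(p['image'][v-90:v+90,u-120:u+120,::-1],(800,600)))
E
```

```text
[483.43 160.56  38.75] [483.52 162.2   38.73] [-2.14 -0.22 -1.08] 24.104416635917516
```

View pics/t4.png

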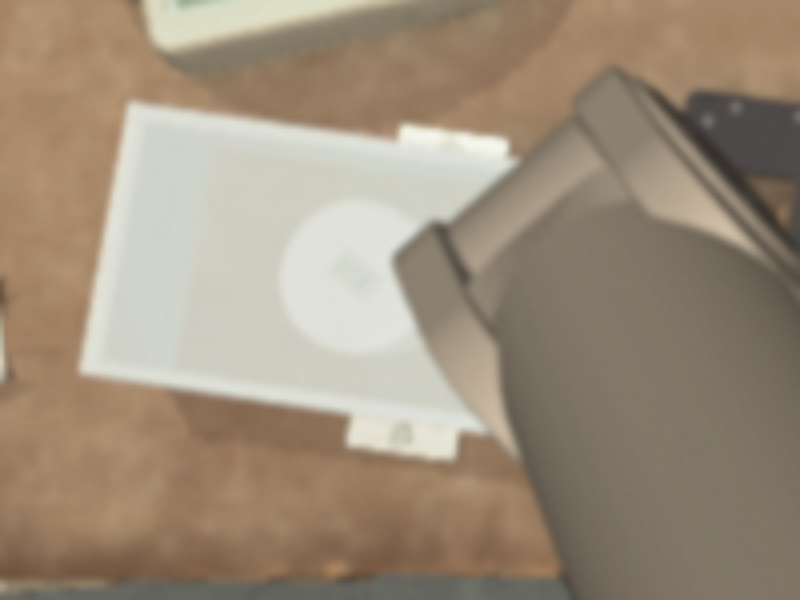

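View pics/s4.png

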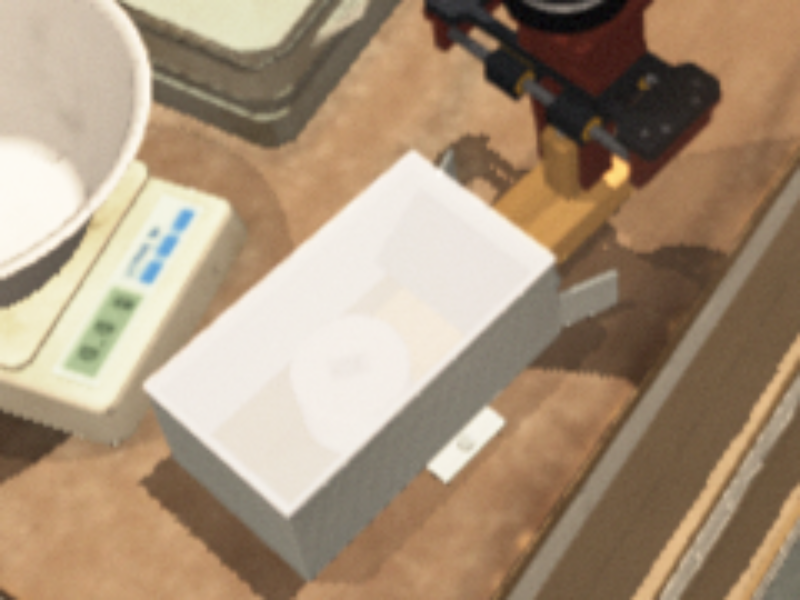

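```bash
python3 - <<'E'
from h import *
p=pickle.load(open('top1.pkl','rb'))
P=pix2w(p,129.2,249,44); d=P[:2]-[495.6,242]; print(P, d@[.16,.987], d@[-.987,.16])
E
```

```text
[513.646608   349.19948776  44.        ] 108.69335169927034 -0.660084050010112
```

step_arm --pt "0 0.4 0 0 0 0" --pt "0 1.2 0 0 0 0" --pt "0 2.2 0 0 0 0" --pt "0 3.2 0 0 0 0" --pt "0 4.2 0 0 0 0" --pt "0 5.2 0 0 0 0" --pt "0 6.2 0 0 0 0" --pt "0 7.2 0 0 0 0"

```text
t: 17.05
tool_pos: [471.6, 87.9, 38.8]
eef_rot: [3.131, -0.254, -0.0]
contact_force: [0.6, -0.1, -2.3]
grip_width: 23.5
```

step_arm --pt "0 1 0 0 0 0" --pt "0 2.2 0 0 0 0" --pt "0 3.6 0 0 0 0" --pt "0 5 0 0 0 0" --pt "0 6.5 0 0 0 0" --pt "0 7.8 0 0 0 0" --pt "0 8.8 0 0 0 0" --pt "0 9.3 0 0 0 0"

```text
t: 17.72
tool_pos: [456.7, -4.1, 38.8]
eef_rot: [3.131, -0.256, -0.0]
contact_force: [0.2, 0.6, -1.2]
grip_width: 24.1
```

step_arm --pt "0 0 0.02 0 0 0" --pt "0 0 0.04 0 0 0" --pt "0 0 0.04 0 0 0" --pt "0 0 0.04 0 0 0" --pt "0 0 0.04 0 0 0" --pt "0 0 0.04 0 0 0" --pt "0 0 0.04 0 0 0" --pt "0 0 0.04 0 0 0"

```text
t: 18.38
tool_pos: [457.4, -2.2, 38.7]
eef_rot: [3.131, -0.252, 0.001]
contact_force: [-0.3, -4.2, 5.9]
grip_width: 24.3
```

```bash
python3 - <<'E'
from h import *
from cell import bot
np.set_printoptions(suppress=True,precision=2)
for y,z in ((7.2,0),(9.3,0),(0,.04)): sent([0,y,z,0,0,0])
o=bot.observe(); print(load()[0],o['tool_pos'],o['contact_force'],o['grip_width'])
p=bot.camera('top'); cv2.imwrite('pics/t5.png',cv2.resize(p['image'][160:340,40:440,::-1],(800,360)))
p=bot.camera('scene'); u,v=245,350;cv2.imwrite('pics/s5.png',cv2.resize(p['image'][v-90:v+90,u-120:u+120,::-1],(800,600)))
E
```

```text
[456.97  -2.31  38.36] [457.41  -2.22  38.66] [-0.28 -4.19  5.88] 24.281967068690328
```

View pics/t5.png

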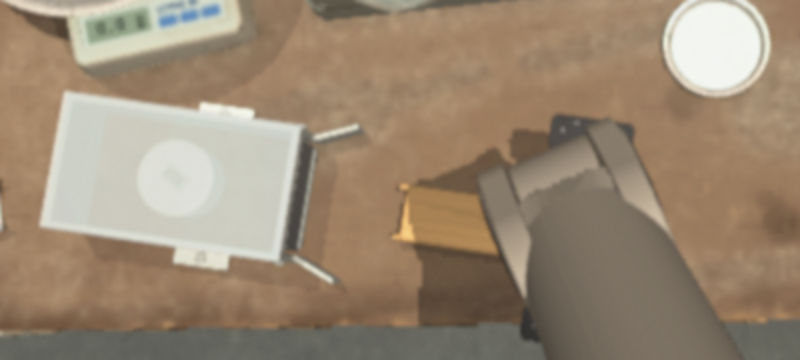

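View pics/s5.png

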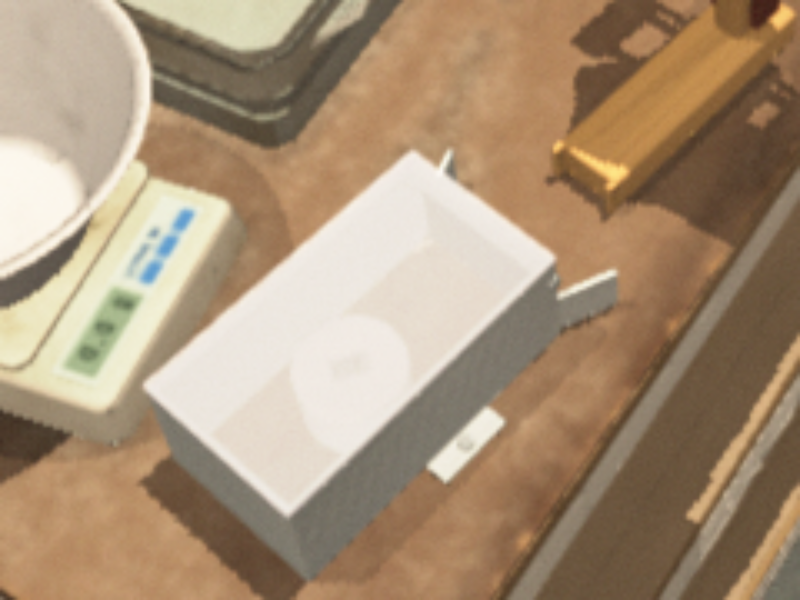

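step_arm --pt "0 0 -0.02 0 0 0" --pt "0 0 -0.03 0 0 0" --pt "0 0 -0.03 0 0 0" --pt "0 0 -0.03 0 0 0" --pt "0 0 -0.03 0 0 0" --pt "0 0 -0.03 0 0 0" --pt "0 0 -0.03 0 0 0" --pt "0 0 -0.03 0 0 0" --gripper 7

```text
t: 19.15
tool_pos: [457.0, -2.3, 38.6]
eef_rot: [-3.131, 0.253, 0.0]
contact_force: [-0.3, 0.3, 0.1]
grip_width: 69.4
```

step_arm --pt "0 0 -0.3 0 0 0" --pt "0 0 -1 0 0 0" --pt "0 0 -2.5 0 0 0" --pt "0 0 -4.5 0 0 0" --pt "0 0 -7 0 0 0" --pt "0 0 -10 0 0 0" --pt "0 0 -13 0 0 0" --pt "0 0 -15 0 0 0"

```text
t: 19.82
tool_pos: [457.7, -2.0, 191.9]
eef_rot: [-3.131, 0.252, -0.005]
contact_force: [-0.0, 0.4, 0.3]
grip_width: 70.0
```

step_arm --pt "0 2 0 0 0 0" --pt "0 5 0 0 0 0" --pt "0 8 0 0 0 0" --pt "0 11 0 0 0 0" --pt "0 14 0 0 0 0" --pt "0 17 0 0 0 0" --pt "0 19 0 0 0 0" --pt "0 20 0 0 0 0"

```text
t: 20.48
tool_pos: [423.9, -202.5, 189.2]
eef_rot: [3.13, -0.259, 0.0]
contact_force: [-0.7, 0.1, 0.0]
grip_width: 69.7
```

```bash
python3 - <<'E'
from h import *
from cell import bot
np.set_printoptions(suppress=True,precision=2)
o=bot.observe(); print(o['tool_pos'],o['contact_force'],o['grip_width'])
p=bot.camera('top'); cv2.imwrite('pics/t6.png',p['image'][:,:,::-1])
W=cloud(p)
S=W[230:330,215:360].reshape(-1,3); S=S[(S[:,2]>20)&(S[:,2]<34)]; print(S[:,2].mean(),cv2.minAreaRect(S[:,:2].astype(np.float32)))
q=bot.camera('scene'); u,v=320,260;cv2.imwrite('pics/s6.png',q['image'][:,:,::-1])
for n in('tape_roll','dish'): print(n,[(r['p'],r['point']) for r in bot.boxes_of(n,p)][:1],[(r['p'],r['point']) for r in bot.boxes_of(n,q)][:1])
E
```

```text
[ 423.95 -202.54  189.22] [-0.74  0.06  0.02] 69.7038178454749
27.99599740880798 ((466.65679931640625, 66.65280151367188), (190.52491760253906, 50.14735412597656), 80.57233428955078)
tape_roll [] [(0.86, [375.5, 178.9])]
dish [(0.62, [399.4, 179.7])] [(0.58, [309.6, 209.6])]
```

View pics/t6.png

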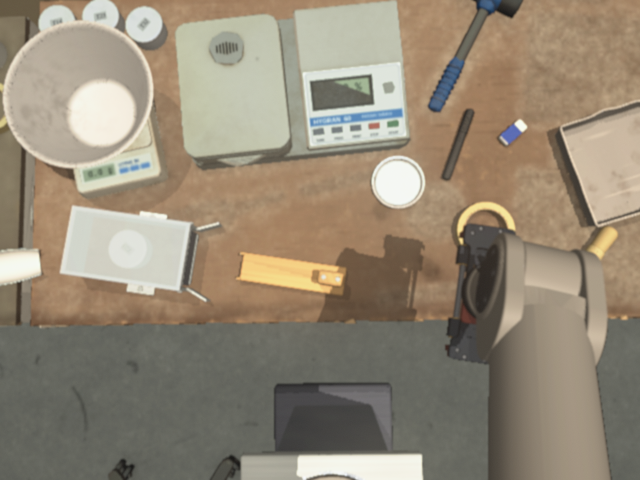

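View pics/s6.png

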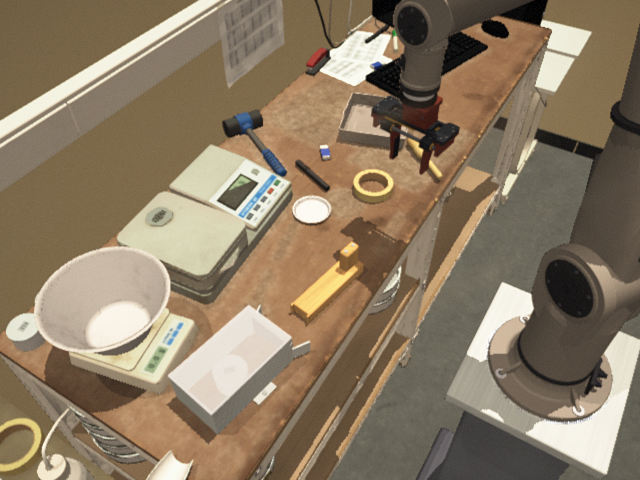

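```bash
python3 -c "
from cell import bot
print(bot.observe()['qd'].round(3)); print(bot.close_job())"
```

```text
[-0.004  0.002  0.004 -0.002  0.003 -0.001  0.001]
the job is handed in; nothing more can be done
None
```

The tin is in the cooling box behind the closed flap, and I handed the job in at about 21 s of the 62 s allowed. I stood it in front of the flap, pushed it in with the pusher, drew the pusher straight back out and released it on the bench.

**Last checks:**
- **Tin:** it stood upright, with its centre about 109 mm beyond the mouth (96 mm needed) and within 1 mm of the middle.
- **Flap:** it hangs shut in both pictures, judged by eye; the flap joint itself was not measured.
- **Pusher:** it lies flat on the bench, aligned with the box, with its front ribs about 83 mm in front of the opening.
- **Dish and tape roll:** both are in their first places, within 1–2 pixels in the pictures. The network missed the tape roll in the last top view, because the arm partly hid it, but found it in the scene view.
- **Forces:** readings at the end of each move stayed below about 8 N.

**Disagreements:**
- The gripper read 64 mm on the 67 mm tin, but the hold was firm.
- The top camera and the robot differed by about 3 mm on where the tin stood. I allowed for this in the push depth.

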